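# Raise the ratchet specimen stand four clicks and load the specimen

## Robot

A 6-joint arm with a two-finger parallel gripper is mounted at the origin on the work surface. World frame = base frame: x ahead of the robot, y to its left, z up, the work surface at z = 0. Lengths are in m, angles in rad, forces in N, time in s.
With the tool pointing down it reaches from about 0.325 to 0.925 m from the base axis. Payload 3.1 kg.
Tool frame: the origin (TCP) lies on the front face of the gripper's body, between the roots of the fingers; the fingertips stand 73 mm ahead of it and the grasp point (between the pads) lies 54 mm ahead of it; z points along the fingers, y is the direction in which the jaws open and shut (so a half turn about z gives the same grasp; the last joint's range is limited). The gripper opens to 85 mm and grips with 20 to 120 N. Pads are 22 mm wide; open, the fingers measure 114 mm over their backs; the gripper's body (76 mm by 85 mm) begins 54 mm behind the grasp point. The pads swing forward as they close: fully open they stand 13 mm farther back than shut.
Start: joints at [1.22, 0.217, 1.613, -0, 1.311, -0.112], TCP at [0.148, 0.607, 0.304] pointing down, gripper open.
Joint ranges: [-2.75, 2.75], [-0.78, 2.1], [0.31, 2.55], [-1.13, 4.27], [0.13, 2.63], [-2.58, 2.58]. Speed limits (rad/s): [2.79, 2.79, 3.14, 3.14, 3.14, 3.14].

## Interface

Orientations are given as a rotation vector (axis times angle).
In Python, from cell import status, cams, bot gives the robot as it stands.
- The arm moves only by the tool arm_command, never from a script. Its argument "commands" is one flat list of numbers, 7 for each row, row after row: the shift along the world's x, y, z in cm, then the turn, a rotation vector about the world's x, y, z in rad, then the finger opening in cm, from 0 to 8.54. A call has exactly 10 rows; each row is the pose to reach, as a shift and turn from the pose commanded when the call began; what a row does not reach only later rows make up. A row lasts 1/12 s, in which the tool goes at most 41.7 mm and 7.16 degrees, less where a joint would pass 70% of its speed; a pose out of reach is approached as far as the arm can. A call with a gripper value outside its range is refused whole. The fingers move at their own pace and stop on an object; "newtons" is the grip in N (left out, the last holds). Time passes only in rows, so rows that repeat a pose let the fingers close, or fill a call up. It gives the time, the measured TCP pose, the force and the opening at its end, in the units of the state.
- status.get_state(): the state, without advancing time (a new reading comes with each control period).
- cams.get_image(name): name is "scene" or "top" or "wrist"; returns a dict with "image" (480x640x3 uint8, red, green, blue), "fx", "fy", "cx", "cy" (pixels), "k1" (the pictures are not rectified: a ray, as slopes to the right and down, at radius r is drawn at 1 + k1 r^2 times it, then the intrinsics apply), "world_to_cam" (4x4, takes a point from world to camera coordinates). Camera axes: x right, y up, looking along -z (the intrinsics and any distortion apply to the point x, -y, -z); pixel columns grow to the right and rows downward; lengths in m; the calibration is good to about 2 mm. A picture is of the moment at which its call begins. There is no depth.
- bot.sign_off(): hands the job in, once; it reports no verdict.
The state is a dict: "time_s": time; "q": joint angles; "qd": joint speeds; "joint_torque": joint torques, N m; "tcp_pos": TCP position; "eef_rot": TCP orientation; "contact_force": force on the tool from outside, world axes, zero at the start; "torque": the same for the moment, N m; "opening": opening from 0.0 (shut) to 1.0 (fully open).
Only numpy, scipy, OpenCV 4.12 (cv2) and the standard library are available. Lean on these libraries where they do the work, as an engineer would, in place of code of your own. Each camera call takes 0.05 s, during which the arm holds its last target. There are 200 camera calls.

## Task

Raise the column of the ratchet specimen stand by exactly four clicks of its pawl, press it gently back down until the fourth notch bears firmly on the pawl, and then set the round specimen puck upright in the middle of its head. Do not strain the pawl, and leave the other things on the bench where they are.

Things in the scene. Friction and masses are not known exactly. Their poses are not given: they have to be found in the camera images.
- stand: Fixed stand: dark steel base plate 120 (x) by 100 (y) by 12 mm with two 10 mm posts at y = +-21 mm that carry an aluminium guide plate (32 by 56 mm, top 114 mm above the bench) in which the column slides. Origin: centre of the base's underside, on the column's axis; z up.
- latch: Grey latch housing, fixed to the stand (same origin and axes): a block 32 by 26 mm, 24 to 56 mm out along +x, top 114 mm above the bench. A spring pawl in it, top face 102 mm above the bench, is pushed level against the column (2 to 3.5 N) and springs in under each tooth as it goes by. Stiff steel; never load it beyond 30 N.
- column: Vertical column (0.3 kg) with a round flat aluminium head, 48 mm across, 20 mm thick, to grip by its rim. Origin: centre of the head's top face, 160 to 164 mm above the bench at the start, below the first notch; it can rise to 245 mm. Guide friction (6 N) holds it wherever it is left, so it does not drop into a notch: press it down. A click too many cannot be undone.
- foot (a point): Foot of the column, on its axis 120 mm below the head's top. Round the column: five cone teeth, 28 mm across, 14 mm apart, on a sleeve clamped by hand up to 6 mm high or low, so heights do not tell the clicks: the first comes with the head's top 178 +-6 mm above the bench. Lifting takes 9 N, about 8 N more as a tooth pushes the pawl out; that falls away suddenly at each click.
- neck (a point): Point on the column's axis under the head, 20 mm below its top. After the fourth click, pressed back down, the tooth stops on the pawl with the head's top 220 +-6 mm above the bench. It bears firmly when the pawl carries 12 N or more for 0.2 s (the press less 6 N guide friction, plus 3 N weight); friction then keeps it bearing.
- puck: Round specimen puck, dark resin with a rock section in its top: 32 mm across, 22 mm high, 60 g, loose on the bench. Origin: centre of its underside; z up.
- block: Bystander: square dark resin block 34 by 34 by 22 mm, loose; not to be used. Origin: centre of its underside.
- bottle: Bystander: amber glass bottle 40 mm across, 85 mm high, loose. Origin: centre of its underside.
- dish: Bystander: white ceramic dish 84 mm across, 18 mm high, loose. Origin: centre of its underside.
- tray: Bystander: grey divided tray 100 by 75 by 30 mm, loose. Origin: centre of its underside.
- brush: Bystander: small brush 150 mm long lying along its x, loose. Origin: centre of its underside.
- tweezers: Bystander: steel tweezers 120 mm long lying along its y, loose. Origin: centre of its underside.
Mind the look-alikes: they are no part of the job. Of the things that look like the stand, take the one that is farthest from the robot's base at the start.

How it is judged:
On the way:
1. the column, still empty, has been raised four clicks and pressed back so that the fourth notch bears on the pawl with more than 12 N (z of column in the frame of stand between 0.213 and 0.227 m and contact force between column and latch above 12 N and horizontal distance between puck and column above 0.06 m), for 0.2 s.
At the end, for the whole second after the job is handed in: The column rests with its fourth notch on the pawl (head's top face 213 to 227 mm above the stand's underside, still bearing on the pawl), and the puck stands upright (within 0.1 rad) and at rest on the head, within 10 mm of its centre (z of column in the frame of stand between 0.213 and 0.227 m and contact force between column and latch above 0.5 N and horizontal distance between puck and column below 0.01 m and z of puck in the frame of column between -0.003 and 0.003 m and angle between puck's own z axis and vertical below 0.1 rad and linear speed of puck below 0.02 m/s); the robot touches nothing.
It fails at once if the pawl is loaded with more than 30 N while the puck is still away from the column, or with more than 60 N at any time (contact force between column and latch above 60 N or (contact force between column and latch above 30 N and horizontal distance between puck and column above 0.06 m)).
It fails at once if a bystander is moved by more than 30 mm (distance of any of block, bottle, dish, tray, brush, tweezers from where it was at the start of the episode above 0.03 m).
It also fails if it takes over 70 s, if anything falls off the work surface, if the arm or the gripper's body presses on something with over 40 N, if the wrist force passes 120 N, or if a joint passes its speed limit or range.

## Working session

There is one attempt and no reset: what is moved stays moved. The work goes in short steps, Python scripts to look and compute and a tool call to move; the robot and the scene stay as the last step left them, time stands still between calls to the robot, and variables do not carry over. Pictures are saved under pics/ and viewed, about 8 in all and at most 12, crops included, and the job is handed in when it is done.

Besides the shell and the picture viewer there is one more tool, called after ">>>" as a command line: name --argument value ..., lists and objects as JSON in quotes. arm_command: Moves the arm, as the interface text tells. Its arguments: {"type":"object","properties":{"commands":{"type":"array","items":{"type":"number"}},"newtons":{"type":"number"}},"required":["commands"]}

```bash
mkdir -p pics; ls; cat > h.py <<'E'
import numpy as np, cv2
from cell import status, cams, bot
def grab(n,f=None):
    d=cams.get_image(n)
    if f: cv2.imwrite('pics/'+f,d['image'][:,:,::-1])
    return d
def ray(d,u,v):
    K=np.array([[d['fx'],0,d['cx']],[0,d['fy'],d['cy']],[0,0,1]])
    p=cv2.undistortPoints(np.array([[[u,v]]],float),K,np.array([d['k1'],0,0,0]))[0,0]
    T=np.array(d['world_to_cam']);R=T[:3,:3]
    return -R.T@T[:3,3], R.T@np.array([p[0],-p[1],-1])
def onz(d,u,v,z):
    o,r=ray(d,u,v); return o+r*(z-o[2])/r[2]
def proj(d,P):
    T=np.array(d['world_to_cam']);c=T[:3,:3]@np.array(P)+T[:3,3]
    x,y=c[0]/-c[2],-c[1]/-c[2]; s=1+d['k1']*(x*x+y*y)
    return np.array([d['fx']*x*s+d['cx'],d['fy']*y*s+d['cy']])
E
python3 - <<'E'
from h import *
a=grab('scene','s0.png');b=grab('top','t0.png')
import pickle;pickle.dump((a,b),open('c0.pkl','wb'))
print(status.get_state())
for d in (a,b): print(ray(d,320,240))
E
```

```text
pics
{'time_s': 0.1, 'q': array([ 1.21980407e+00,  2.17708570e-01,  1.61479227e+00, -3.45965896e-06,
        1.31132690e+00, -1.12207103e-01]), 'qd': array([ 0.00114807, -0.00198706, -0.00401462, -0.00027285, -0.00034665,
        0.00127039]), 'joint_torque': array([-1.89927241e-04, -3.98070037e+01, -3.04971242e+01, -8.82495101e-05,
        4.09560220e-03, -5.02831270e-06]), 'tcp_pos': array([0.14760628, 0.60671379, 0.30267046]), 'eef_rot': array([-0.37413004, -3.11872036,  0.00341777]), 'contact_force': array([-0.39685356,  0.91530898, -0.22092901]), 'torque': array([ 0.02372729, -0.02588198,  0.04821863]), 'opening': 0.9999915935887707}
(array([ 1.23678584, -0.18117228,  1.01088383]), array([-0.60328419,  0.17571771, -0.77801242]))
(array([0.4682859 , 0.01749777, 1.20317876]), array([ 0.0647779 , -0.02279386, -0.99771815]))
```

View pics/t0.png

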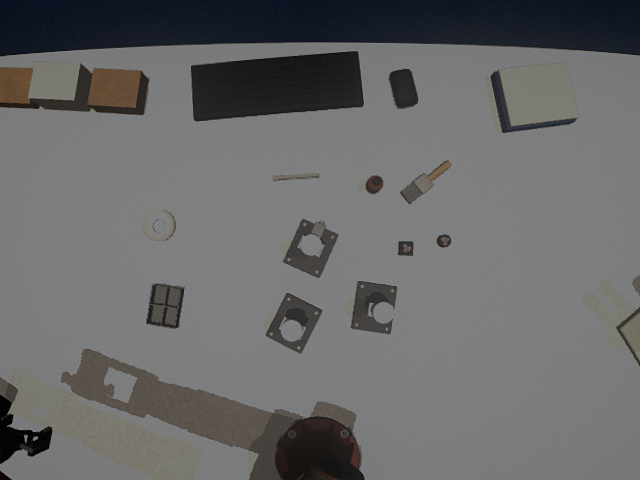

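View pics/s0.png

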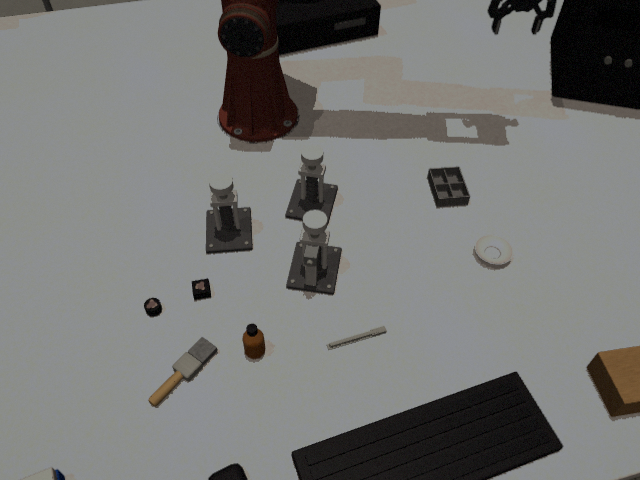

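Candidates for the stand: in the top view A (311,246), B (292,325), C (378,308). A is farthest from the base at about (318,455) and shows the latch at (319,228). The round puck is at (444,240); the square block at (405,248) is a bystander. I'll confirm in one crop and measure.

```bash
python3 - <<'E'
from h import *
import pickle
a,b=pickle.load(open('c0.pkl','rb'))
print(b['fx'],a['fx'],b['k1'])
for n,u,v,z in(('A',311,246,.162),('B',292,330,.162),('C',383,312,.162),('puck',444,240,.022),('block',405,248,.022),('bottle',374,184,.08),('brush',425,182,.01),('tw',296,177,.01)):print(n,onz(b,u,v,z).round(3), np.hypot(*onz(b,u,v,z)[:2]).round(3))
t=cv2.resize(b['image'][205:355,255:405],(400,400),interpolation=cv2.INTER_CUBIC)
s=cv2.resize(a['image'][200:300,265:365],(400,400),interpolation=cv2.INTER_CUBIC)
t2=cv2.resize(b['image'][220:260,390:460],(350,200),interpolation=cv2.INTER_CUBIC)
s2=cv2.resize(a['image'][265:325,130:220],(300,200),interpolation=cv2.INTER_CUBIC)
o=np.zeros((600,800,3),np.uint8);o[:400,:400]=t;o[:400,400:]=s;o[400:,:350]=t2;o[400:,400:700]=s2
cv2.imwrite('pics/c1.png',o[:,:,::-1])
E
```

```text
477.96693710634884 586.9367985963906 -0.12361702062424366
A [0.523 0.013 0.162] 0.523
B [0.341 0.056 0.162] 0.346
C [ 0.378 -0.142  0.162] 0.404
puck [ 0.543 -0.321  0.022] 0.63
block [ 0.524 -0.221  0.022] 0.568
bottle [ 0.674 -0.138  0.08 ] 0.688
brush [ 0.692 -0.279  0.01 ] 0.746
tw [0.706 0.05  0.01 ] 0.708
```

View pics/c1.png

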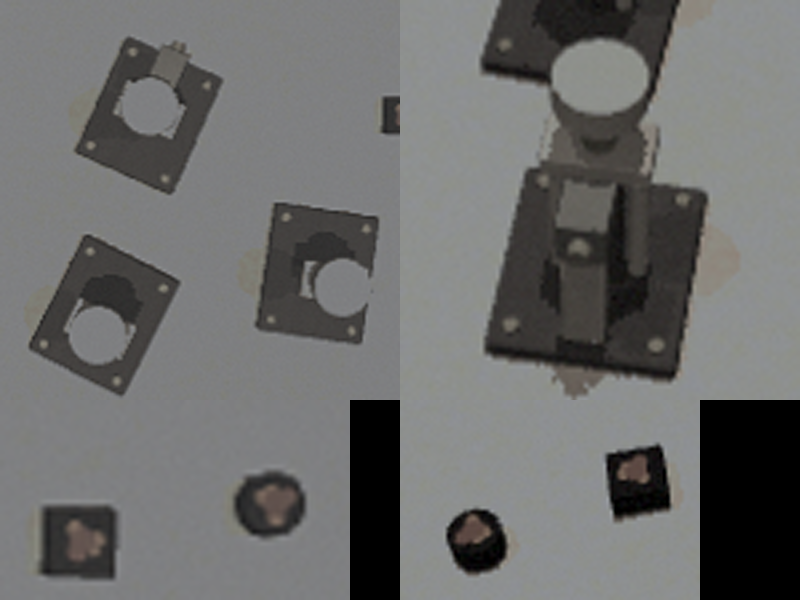

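The crop confirms A: round head, latch along its +x (image up and slightly right), and the round puck is the right-hand one. Next I triangulate and move above it.

```bash
python3 - <<'E'
from h import *
import pickle
a,b=pickle.load(open('c0.pkl','rb'))
def tri(p,q):
    o1,r1=ray(b,*p);o2,r2=ray(a,*q)
    A=np.c_[r1,-r2];t=np.linalg.lstsq(A,o2-o1,rcond=None)[0]
    x,y=o1+t[0]*r1,o2+t[1]*r2; return ((x+y)/2).round(4),np.linalg.norm(x-y).round(4)
print(tri((311.6,245.1),(315,219.2)))
c=np.array([(125,38),(222,78),(172,193),(77,152)])/400*150+[255,205]
P=np.array([onz(b,*x,.012) for x in c]);print(P.round(3),P.mean(0))
e=P[0]-P[3]+P[1]-P[2];print(np.arctan2(e[1],e[0]))
E
```

```text
(array([0.5253, 0.0136, 0.1607]), np.float64(0.0031))
[[ 0.598  0.035  0.012]
 [ 0.56  -0.055  0.012]
 [ 0.452 -0.008  0.012]
 [ 0.491  0.081  0.012]] [0.5253867  0.01317838 0.012     ]
-0.4106530455214201
```

>>> arm_command --commands '[3.7,-5.9,0,0,0,0,8.5,7.4,-11.8,0,0,0,0,8.5,11.1,-17.7,0,0,0,0,8.5,14.8,-23.6,0,0,0,0,8.5,18.5,-29.5,0,0,0,0,8.5,22.2,-35.4,0,0,0,0,8.5,25.9,-41.3,0,0,0,0,8.5,29.6,-47.2,0,0,0,0,8.5,33.3,-53.1,0,0,0,0,8.5,37,-59,0,0,0,0,8.5]'

```text
time_s: 0.93
tcp_pos: [0.3694, 0.2523, 0.3036]
eef_rot: [-0.374, -3.119, 0.0]
contact_force: [0.4, 0.8, 0.6]
opening: 0.997
```

>>> arm_command --commands '[2.6,-4,0,0,0,0,8.5,5.2,-8,0,0,0,0,8.5,7.8,-12,0,0,0,0,8.5,10.4,-16,0,0,0,0,8.5,13,-20,0,0,0,0,8.5,15.6,-23.9,0,0,0,0,8.5,15.6,-23.9,0,0,0,0,8.5,15.6,-23.9,0,0,0,0,8.5,15.6,-23.9,0,0,0,0,8.5,15.6,-23.9,0,0,0,0,8.5]'

```text
time_s: 1.77
tcp_pos: [0.5246, 0.0155, 0.3031]
eef_rot: [-0.375, -3.117, -0.001]
contact_force: [0.9, -0.6, 0.1]
opening: 0.997
```

```bash
python3 - <<'E'
from h import *
import pickle
s=status.get_state();print(s['time_s'],s['tcp_pos'],s['q'],s['contact_force'])
w=grab('wrist','w1.png');a=grab('scene');pickle.dump((w,a),open('c1.pkl','wb'))
print(ray(w,320,240),proj(w,[.5253,.0134,.1607]))
E
```

```text
1.7667 [0.52459168 0.01545888 0.30313746] [-1.04577288e-01  4.11096081e-03  1.84808625e+00  6.04996979e-04
  1.29142096e+00 -1.43610031e+00] [ 0.86423367 -0.61273174  0.06654502]
(array([0.46062701, 0.03182825, 0.37339497]), array([ 0.25478317, -0.06527531, -0.96479714])) [317.01112819 253.96877783]
```

View pics/w1.png

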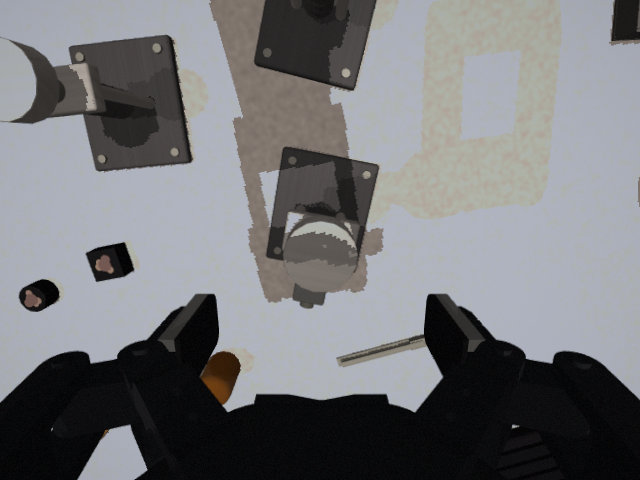

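Head disc centre seen at about (321,256) in the wrist view, within about 3 mm of the triangulated point. Descend and grip the rim.

>>> arm_command --commands '[0,0,-2.5,0,0,0,8.5,0,0,-5,0,0,0,8.5,0,0,-7.5,0,0,0,8.5,0,0,-9,0,0,0,8.5,0,0,-10.2,0,0,0,8.5,0,0,-10.2,0,0,0,8.5,0,0,-10.2,0,0,0,4,0,0,-10.2,0,0,0,4,0,0,-10.2,0,0,0,4,0,0,-10.2,0,0,0,4]' --newtons 60

```text
time_s: 2.7
tcp_pos: [0.5261, 0.0145, 0.2037]
eef_rot: [0.373, 3.117, -0.003]
contact_force: [-1.2, -3.8, 2.7]
opening: 0.542
```

>>> arm_command --commands '[0,0,0,0,0,0,4,0,0,0,0,0,0,4,0,0,0,0,0,0,4,0,0,0,0,0,0,4,0,0,0,0,0,0,4,0,0,0,0,0,0,4,0,0,0,0,0,0,4,0,0,0,0,0,0,4,0,0,0,0,0,0,4,0,0,0,0,0,0,4]'

```text
time_s: 3.53
tcp_pos: [0.5261, 0.0145, 0.2025]
eef_rot: [0.374, 3.117, -0.002]
contact_force: [0.6, -5.9, 4.1]
opening: 0.543
```

```bash
python3 - <<'E'
from h import *
import pickle
a=grab('scene');b=grab('top');pickle.dump((a,b),open('c2.pkl','wb'))
w=grab('wrist')
o=np.zeros((480,800,3),np.uint8);o[:300,:400]=cv2.resize(w['image'],(400,300));o[:400,400:]=cv2.resize(a['image'][180:300,250:370],(400,400),interpolation=cv2.INTER_CUBIC)
cv2.imwrite('pics/g1.png',o[:,:,::-1]);s=status.get_state();print(s['contact_force'],s['torque'],s['tcp_pos'])
E
```

```text
[ 0.9753855  -5.92008268  3.14528353] [-0.89867941 -0.1321955   0.08000743] [0.52608458 0.01450759 0.20252089]
```

View pics/g1.png

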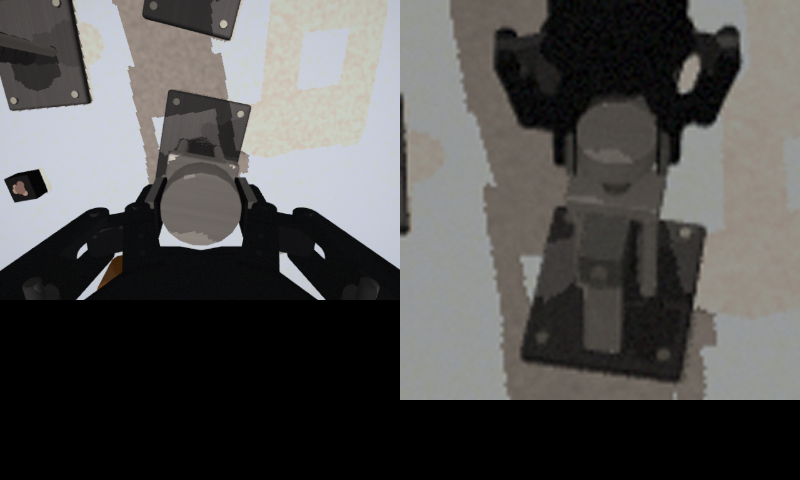

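Firmly gripped, with 6 N sideways; I ease 1 mm in -y and start lifting, watching the force.

>>> arm_command --commands '[0,-0.1,0,0,0,0,4,0,-0.1,0,0,0,0,4,0,-0.1,0.2,0,0,0,4,0,-0.1,0.4,0,0,0,4,0,-0.1,0.6,0,0,0,4,0,-0.1,0.7,0,0,0,4,0,-0.1,0.8,0,0,0,4,0,-0.1,0.9,0,0,0,4,0,-0.1,1.0,0,0,0,4,0,-0.1,1.1,0,0,0,4]'

```text
time_s: 4.52
tcp_pos: [0.526, 0.0144, 0.2111]
eef_rot: [0.374, 3.116, 0.001]
contact_force: [9.1, -2.4, -9.6]
opening: 0.543
```

>>> arm_command --commands '[0,0,0.03,0,0,0,4,0,0,0.06,0,0,0,4,0,0,0.09,0,0,0,4,0,0,0.12,0,0,0,4,0,0,0.15,0,0,0,4,0,0,0.18,0,0,0,4,0,0,0.21,0,0,0,4,0,0,0.24,0,0,0,4,0,0,0.27,0,0,0,4,0,0,0.3,0,0,0,4]'

```text
time_s: 5.35
tcp_pos: [0.526, 0.0144, 0.214]
eef_rot: [0.374, 3.116, 0.001]
contact_force: [8.5, -2.5, -9.0]
opening: 0.542
```

>>> arm_command --commands '[0,0,0.03,0,0,0,4,0,0,0.06,0,0,0,4,0,0,0.09,0,0,0,4,0,0,0.12,0,0,0,4,0,0,0.15,0,0,0,4,0,0,0.18,0,0,0,4,0,0,0.21,0,0,0,4,0,0,0.24,0,0,0,4,0,0,0.27,0,0,0,4,0,0,0.3,0,0,0,4]'

```text
time_s: 6.18
tcp_pos: [0.526, 0.0144, 0.217]
eef_rot: [0.374, 3.116, 0.001]
contact_force: [7.9, -2.5, -8.6]
opening: 0.542
```

>>> arm_command --commands '[0.1,0,0.03,0,0,0,4,0.1,0,0.06,0,0,0,4,0.1,0,0.09,0,0,0,4,0.1,0,0.12,0,0,0,4,0.1,0,0.15,0,0,0,4,0.1,0,0.18,0,0,0,4,0.1,0,0.21,0,0,0,4,0.1,0,0.24,0,0,0,4,0.1,0,0.27,0,0,0,4,0.1,0,0.3,0,0,0,4]'

```text
time_s: 7.02
tcp_pos: [0.5261, 0.0144, 0.2184]
eef_rot: [0.374, 3.118, 0.0]
contact_force: [8.1, -2.8, -14.1]
opening: 0.545
```

>>> arm_command --commands '[0,0,0.03,0,0,0,4,0,0,0.06,0,0,0,4,0,0,0.09,0,0,0,4,0,0,0.12,0,0,0,4,0,0,0.15,0,0,0,4,0,0,0.18,0,0,0,4,0,0,0.21,0,0,0,4,0,0,0.24,0,0,0,4,0,0,0.27,0,0,0,4,0,0,0.3,0,0,0,4]'

```text
time_s: 7.85
tcp_pos: [0.5261, 0.0144, 0.221]
eef_rot: [0.374, 3.118, 0.0]
contact_force: [10.9, -3.3, -15.5]
opening: 0.542
```

>>> arm_command --commands '[0,0,0.02,0,0,0,4,0,0,0.04,0,0,0,4,0,0,0.06,0,0,0,4,0,0,0.08,0,0,0,4,0,0,0.1,0,0,0,4,0,0,0.12,0,0,0,4,0,0,0.14,0,0,0,4,0,0,0.16,0,0,0,4,0,0,0.18,0,0,0,4,0,0,0.2,0,0,0,4]'

```text
time_s: 8.68
tcp_pos: [0.5261, 0.0144, 0.2235]
eef_rot: [0.374, 3.119, 0.0]
contact_force: [7.2, -2.6, -9.8]
opening: 0.543
```

>>> arm_command --commands '[0,0,0.02,0,0,0,4,0,0,0.04,0,0,0,4,0,0,0.06,0,0,0,4,0,0,0.08,0,0,0,4,0,0,0.1,0,0,0,4,0,0,0.12,0,0,0,4,0,0,0.14,0,0,0,4,0,0,0.16,0,0,0,4,0,0,0.18,0,0,0,4,0,0,0.2,0,0,0,4]'

```text
time_s: 9.52
tcp_pos: [0.5261, 0.0144, 0.2264]
eef_rot: [0.374, 3.119, 0.0]
contact_force: [6.8, -2.8, -9.0]
opening: 0.539
```

First click at TCP z ≈ 0.222–0.2235. With 14 mm spacing, the 4th is expected near 0.265 and the 5th near 0.279; the force pattern will verify each one.

>>> arm_command --commands '[0,0,0.2,0,0,0,4,0,0,0.4,0,0,0,4,0,0,0.6,0,0,0,4,0,0,0.8,0,0,0,4,0,0,1.0,0,0,0,4,0,0,1.2,0,0,0,4,0,0,1.4,0,0,0,4,0,0,1.6,0,0,0,4,0,0,1.7,0,0,0,4,0,0,1.75,0,0,0,4]'

```text
time_s: 10.35
tcp_pos: [0.5261, 0.0144, 0.2439]
eef_rot: [0.374, 3.119, 0.0]
contact_force: [6.3, -2.5, -9.0]
opening: 0.543
```

>>> arm_command --commands '[0,0,0.05,0,0,0,4,0,0,0.1,0,0,0,4,0,0,0.15,0,0,0,4,0,0,0.2,0,0,0,4,0,0,0.25,0,0,0,4,0,0,0.3,0,0,0,4,0,0,0.35,0,0,0,4,0,0,0.4,0,0,0,4,0,0,0.45,0,0,0,4,0,0,0.5,0,0,0,4]'

```text
time_s: 11.18
tcp_pos: [0.5261, 0.0144, 0.2474]
eef_rot: [0.374, 3.119, 0.0]
contact_force: [10.1, -2.7, -15.2]
opening: 0.546
```

>>> arm_command --commands '[0,0,0.05,0,0,0,4,0,0,0.1,0,0,0,4,0,0,0.15,0,0,0,4,0,0,0.2,0,0,0,4,0,0,0.25,0,0,0,4,0,0,0.3,0,0,0,4,0,0,0.35,0,0,0,4,0,0,0.4,0,0,0,4,0,0,0.45,0,0,0,4,0,0,0.5,0,0,0,4]'

```text
time_s: 12.02
tcp_pos: [0.5261, 0.0144, 0.2535]
eef_rot: [0.374, 3.119, 0.0]
contact_force: [7.3, -2.4, -8.9]
opening: 0.543
```

>>> arm_command --commands '[0,0,0.05,0,0,0,4,0,0,0.1,0,0,0,4,0,0,0.2,0,0,0,4,0,0,0.3,0,0,0,4,0,0,0.4,0,0,0,4,0,0,0.5,0,0,0,4,0,0,0.6,0,0,0,4,0,0,0.7,0,0,0,4,0,0,0.8,0,0,0,4,0,0,0.85,0,0,0,4]'

```text
time_s: 12.85
tcp_pos: [0.5261, 0.0144, 0.261]
eef_rot: [0.374, 3.119, 0.0]
contact_force: [9.1, -3.4, -15.4]
opening: 0.544
```

>>> arm_command --commands '[0,0,0.05,0,0,0,4,0,0,0.1,0,0,0,4,0,0,0.15,0,0,0,4,0,0,0.2,0,0,0,4,0,0,0.25,0,0,0,4,0,0,0.3,0,0,0,4,0,0,0.35,0,0,0,4,0,0,0.4,0,0,0,4,0,0,0.45,0,0,0,4,0,0,0.5,0,0,0,4]'

```text
time_s: 13.68
tcp_pos: [0.5261, 0.0144, 0.2664]
eef_rot: [-0.374, -3.119, -0.0]
contact_force: [7.0, -2.9, -9.5]
opening: 0.539
```

>>> arm_command --commands '[0,0,-0.05,0,0,0,4,0,0,-0.1,0,0,0,4,0,0,-0.15,0,0,0,4,0,0,-0.2,0,0,0,4,0,0,-0.25,0,0,0,4,0,0,-0.3,0,0,0,4,0,0,-0.35,0,0,0,4,0,0,-0.4,0,0,0,4,0,0,-0.45,0,0,0,4,0,0,-0.5,0,0,0,4]'

```text
time_s: 14.52
tcp_pos: [0.5262, 0.0144, 0.2656]
eef_rot: [0.374, 3.119, 0.0]
contact_force: [0.6, -1.7, 6.2]
opening: 0.539
```

>>> arm_command --commands '[0,0,-0.02,0,0,0,4,0,0,-0.04,0,0,0,4,0,0,-0.06,0,0,0,4,0,0,-0.08,0,0,0,4,0,0,-0.1,0,0,0,4,0,0,-0.12,0,0,0,4,0,0,-0.14,0,0,0,4,0,0,-0.15,0,0,0,4,0,0,-0.15,0,0,0,4,0,0,-0.15,0,0,0,4]'

```text
time_s: 15.35
tcp_pos: [0.5262, 0.0144, 0.2655]
eef_rot: [0.374, 3.119, 0.0]
contact_force: [-3.9, -1.0, 9.4]
opening: 0.54
```

>>> arm_command --commands '[0,0,-0.04,0,0,0,4,0,0,-0.08,0,0,0,4,0,0,-0.12,0,0,0,4,0,0,-0.16,0,0,0,4,0,0,-0.2,0,0,0,4,0,0,-0.24,0,0,0,4,0,0,-0.28,0,0,0,4,0,0,-0.3,0,0,0,4,0,0,-0.3,0,0,0,4,0,0,-0.3,0,0,0,4]'

```text
time_s: 16.18
tcp_pos: [0.5263, 0.0144, 0.2651]
eef_rot: [-0.374, -3.119, 0.0]
contact_force: [-8.3, -1.6, 20.6]
opening: 0.545
```

>>> arm_command --commands '[0,0,-0.04,0,0,0,4,0,0,-0.04,0,0,0,4,0,0,-0.04,0,0,0,4,0,0,-0.04,0,0,0,4,0,0,-0.04,0,0,0,4,0,0,-0.04,0,0,0,4,0,0,-0.04,0,0,0,4,0,0,-0.04,0,0,0,4,0,0,-0.04,0,0,0,4,0,0,-0.04,0,0,0,4]'

```text
time_s: 17.02
tcp_pos: [0.5263, 0.0144, 0.2651]
eef_rot: [-0.374, -3.119, 0.0]
contact_force: [-10.0, -2.0, 23.0]
opening: 0.538
```

>>> arm_command --commands '[0,0,0,0,0,0,5,0,0,0,0,0,0,8.5,0,0,0,0,0,0,8.5,0,0,0,0,0,0,8.5,0,0,0,0,0,0,8.5,0,0,0,0,0,0,8.5,0,0,1,0,0,0,8.5,0,0,4,0,0,0,8.5,0,0,7,0,0,0,8.5,0,0,10,0,0,0,8.5]'

```text
time_s: 17.85
tcp_pos: [0.5258, 0.0144, 0.3612]
eef_rot: [-0.374, -3.118, -0.0]
contact_force: [0.8, 0.2, 0.3]
opening: 0.998
```

```bash
python3 - <<'E'
from h import *
import pickle
a=grab('scene');b=grab('top');pickle.dump((a,b),open('c3.pkl','wb'))
s=status.get_state();print(s['tcp_pos'],s['contact_force'],s['q'])
for d,n in((a,'scene'),(b,'top')):
  print(n,proj(d,[.526,.0142,.2245]))
o=np.zeros((400,800,3),np.uint8);o[:,400:]=cv2.resize(a['image'][150:270,250:370],(400,400),interpolation=cv2.INTER_CUBIC)
o[:,:400]=cv2.resize(b['image'][210:270,400:460],(400,400),interpolation=cv2.INTER_CUBIC)
cv2.imwrite('pics/r1.png',o[:,:,::-1])
# puck: dark mask in first views
a0,b0=pickle.load(open('c0.pkl','rb'))
for d,x0,x1,y0,y1 in((b,425,465,222,260),(a,138,168,290,322)):
  m=(d['image'][y0:y1,x0:x1].max(2)<60).astype(np.uint8)
  m=cv2.morphologyEx(m,cv2.MORPH_CLOSE,np.ones((7,7)))
  ys,xs=np.nonzero(m);u,v=(xs.min()+xs.max())/2+x0,(ys.min()+ys.max())/2+y0
  print(len(xs),u,v,xs.min()+x0,xs.max()+x0,ys.min()+y0,ys.max()+y0,onz(d,u,v,.011))
E
```

```text
[0.52908402 0.01405303 0.36772717] [ 0.88602564  0.09043559 -0.08945142] [-1.06172103e-01 -4.25983560e-02  1.77230866e+00  1.85490310e-04
  1.39888459e+00 -1.43821892e+00]
scene [314.75524838 196.60186809]
top [310.7311445  242.89501694]
129 443.5 240.5 437 450 235 246 [ 0.54237587 -0.32233892  0.011     ]
259 152.5 307.0 144 161 298 316 [ 0.5416649  -0.32299596  0.011     ]
```

View pics/r1.png

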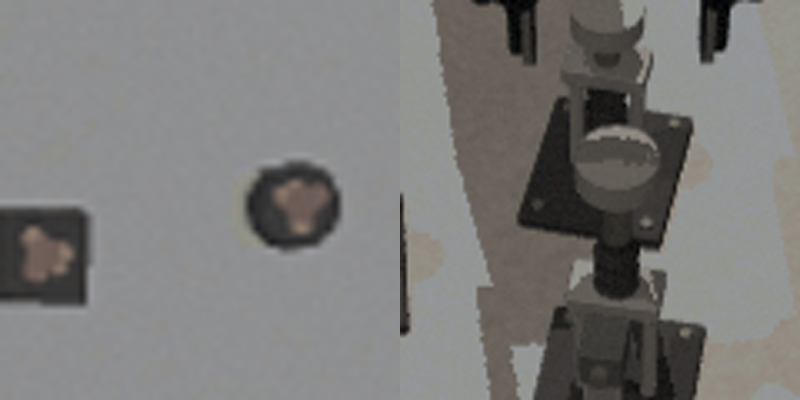

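The head's seen centre (314.5,197.1) agrees with the predicted (314.8,196.6), so the column stands at about 224 mm, fourth notch. Next, fetch the puck at (0.542, -0.3227).

>>> arm_command --commands '[0.3,-3.5,0,0,0,0,8.5,0.5,-7,0,0,0,0,8.5,0.6,-10.5,0,0,0,0,8.5,0.7,-14,0,0,0,0,8.5,0.8,-17.5,0,0,0,0,8.5,0.9,-21,-1,0,0,0,8.5,1.0,-24.5,-3,0,0,0,8.5,1.1,-28,-6,0,0,0,8.5,1.3,-31.5,-8,0,0,0,8.5,1.4,-33.6,-10,0,0,0,8.5]'

```text
time_s: 18.78
tcp_pos: [0.5396, -0.3246, 0.2586]
eef_rot: [-0.377, -3.119, 0.001]
contact_force: [0.1, 0.6, 0.0]
opening: 0.993
```

>>> arm_command --commands '[0,0,-1,0,0,0,8.5,0,0,-3,0,0,0,8.5,0,0,-5,0,0,0,8.5,0,0,-7,0,0,0,8.5,0,0,-8,0,0,0,8.5,0,0,-8,0,0,0,8.5,0,0,-8,0,0,0,8.5,0,0,-8,0,0,0,8.5,0,0,-8,0,0,0,8.5,0,0,-8,0,0,0,8.5]'

```text
time_s: 19.62
tcp_pos: [0.5411, -0.3222, 0.1819]
eef_rot: [0.374, 3.117, -0.002]
contact_force: [0.2, -0.1, 0.2]
opening: 0.998
```

```bash
python3 - <<'E'
from h import *
w=grab('wrist','w2.png');s=status.get_state();print(s['tcp_pos'],s['eef_rot'],s['q'][5])
print(proj(w,[.542,-.3227,.022]),proj(w,[.542,-.3227,0]))
E
```

```text
[ 0.54090708 -0.32210708  0.18157326] [ 3.73740253e-01  3.11698267e+00 -2.00926237e-03] -1.9806894205480379
[319.90233291 244.9809315 ] [320.0438193  236.66429773]
```

View pics/w2.png

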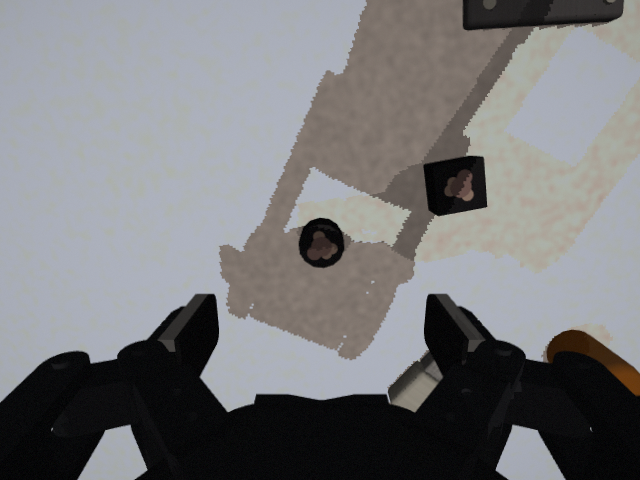

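>>> arm_command --commands '[0.1,0,-3,0,0,0,8.5,0.1,0,-6,0,0,0,8.5,0.1,0,-9,0,0,0,8.5,0.1,0,-10.2,0,0,0,8.5,0.1,0,-10.6,0,0,0,8.5,0.1,0,-10.6,0,0,0,8.5,0.1,0,-10.6,0,0,0,2.5,0.1,0,-10.6,0,0,0,2.5,0.1,0,-10.6,0,0,0,2.5,0.1,0,-10.6,0,0,0,2.5]' --newtons 30

```text
time_s: 20.5
tcp_pos: [0.5422, -0.3224, 0.0758]
eef_rot: [0.374, 3.117, -0.002]
contact_force: [0.2, 0.1, 0.2]
opening: 0.452
```

>>> arm_command --commands '[0,0,0,0,0,0,2.5,0,0,0,0,0,0,2.5,0,0,0,0,0,0,2.5,0,0,0,0,0,0,2.5,0,0,0,0,0,0,2.5,0,0,0,0,0,0,2.5,0,0,0,0,0,0,2.5,0,0,0,0,0,0,2.5,0,0,0,0,0,0,2.5,0,0,0,0,0,0,2.5]'

```text
time_s: 21.33
tcp_pos: [0.5421, -0.3224, 0.0756]
eef_rot: [0.374, 3.117, -0.002]
contact_force: [-1.0, 1.2, 6.5]
opening: 0.361
```

>>> arm_command --commands '[0,0,1,0,0,0,2.5,0,0,4,0,0,0,2.5,0,0,7,0,0,0,2.5,0,0,10,0,0,0,2.5,0,0,13,0,0,0,2.5,0,0,16,0,0,0,2.5,0,0,19,0,0,0,2.5,0,0,22,0,0,0,2.5,0,0,24,0,0,0,2.5,0,0,25.5,0,0,0,2.5]'

```text
time_s: 22.17
tcp_pos: [0.5416, -0.3219, 0.3325]
eef_rot: [0.374, 3.116, -0.003]
contact_force: [-0.6, 0.2, -0.5]
opening: 0.359
```

>>> arm_command --commands '[0,2.5,0,0,0,0,2.5,-0.2,5.5,0,0,0,0,2.5,-0.4,9,0,0,0,0,2.5,-0.6,12.5,0,0,0,0,2.5,-0.8,16,0,0,0,0,2.5,-1,19.5,0,0,0,0,2.5,-1.2,23,0,0,0,0,2.5,-1.4,26.5,0,0,0,0,2.5,-1.6,30,0,0,0,0,2.5,-1.6,31.5,0,0,0,0,2.5]'

```text
time_s: 23.0
tcp_pos: [0.5238, -0.0029, 0.3289]
eef_rot: [-0.37, -3.118, -0.003]
contact_force: [-0.7, 0.8, -0.7]
opening: 0.355
```

>>> arm_command --commands '[0,1,0,0,0,0,2.5,0,2.1,0,0,0,0,2.5,0,2.1,0,0,0,0,2.5,0,2.1,0,0,0,0,2.5,0,2.1,0,0,0,0,2.5,0,2.1,0,0,0,0,2.5,0,2.1,0,0,0,0,2.5,0,2.1,0,0,0,0,2.5,0,2.1,0,0,0,0,2.5,0,2.1,0,0,0,0,2.5]'

```text
time_s: 23.83
tcp_pos: [0.5252, 0.014, 0.329]
eef_rot: [-0.375, -3.119, 0.0]
contact_force: [0.1, -0.0, -1.3]
opening: 0.358
```

```bash
python3 - <<'E'
from h import *
w=grab('wrist');a=grab('scene');s=status.get_state();p=s['tcp_pos'];print(p,s['eef_rot'],s['opening'])
zb=p[2]-.0756
print('head',proj(w,[.526,.0142,.2245]),proj(a,[.526,.0142,.2245]))
print('puck base',proj(w,[p[0],p[1],zb]),proj(a,[p[0],p[1],zb]),'top',proj(w,[p[0],p[1],zb+.022]),proj(a,[p[0],p[1],zb+.022]))
o=np.zeros((400,800,3),np.uint8);o[:,400:]=cv2.resize(a['image'][120:240,255:375],(400,400),interpolation=cv2.INTER_CUBIC)
o[:,:400]=cv2.resize(w['image'][200:480,180:460],(400,400),interpolation=cv2.INTER_CUBIC)
cv2.imwrite('pics/p1.png',cv2.convertScaleAbs(o[:,:,::-1],alpha=1.6))
E
```

```text
[0.52518598 0.01414363 0.32897702] [-3.74594106e-01 -3.11910894e+00  3.90914645e-05] 0.36134725848587546
head [320.44628285 274.29512128] [314.75524838 196.60186809]
puck base [319.76333918 295.62991063] [314.69756738 185.26279365] top [319.53990642 319.07792948] [314.76644771 176.54020398]
```

View pics/p1.png

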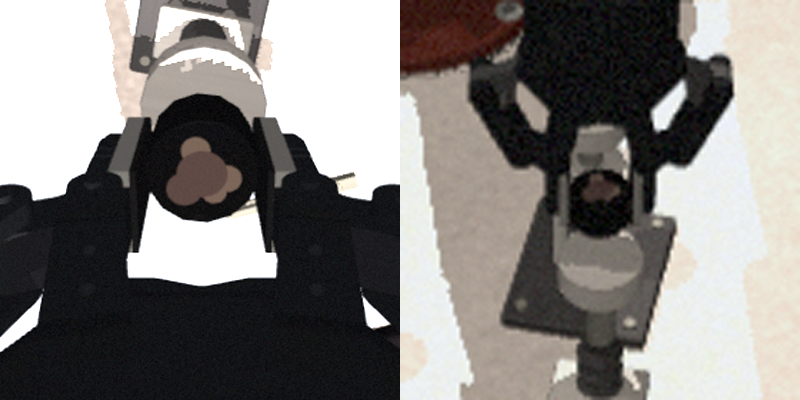

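Puck is held upright and centred: top at (321,314) in the wrist view against a predicted (320,319), about 2 mm off. I lower it by feel.

>>> arm_command --commands '[0.1,0,-0.4,0,0,0,2.5,0.1,0,-0.8,0,0,0,2.5,0.1,0,-1.2,0,0,0,2.5,0.1,0,-1.6,0,0,0,2.5,0.1,0,-1.9,0,0,0,2.5,0.1,0,-2.1,0,0,0,2.5,0.1,0,-2.3,0,0,0,2.5,0.1,0,-2.5,0,0,0,2.5,0.1,0,-2.6,0,0,0,2.5,0.1,0,-2.6,0,0,0,2.5]'

```text
time_s: 24.77
tcp_pos: [0.5261, 0.0143, 0.3028]
eef_rot: [-0.374, -3.119, -0.0]
contact_force: [0.4, -0.1, -0.4]
opening: 0.358
```

>>> arm_command --commands '[0,0,-0.02,0,0,0,2.5,0,0,-0.04,0,0,0,2.5,0,0,-0.06,0,0,0,2.5,0,0,-0.08,0,0,0,2.5,0,0,-0.1,0,0,0,2.5,0,0,-0.12,0,0,0,2.5,0,0,-0.14,0,0,0,2.5,0,0,-0.16,0,0,0,2.5,0,0,-0.18,0,0,0,2.5,0,0,-0.2,0,0,0,2.5]'

```text
time_s: 25.6
tcp_pos: [0.5262, 0.0143, 0.301]
eef_rot: [-0.374, -3.119, 0.0]
contact_force: [0.1, 0.1, -0.2]
opening: 0.361
```

>>> arm_command --commands '[0,0,-0.02,0,0,0,2.5,0,0,-0.04,0,0,0,2.5,0,0,-0.06,0,0,0,2.5,0,0,-0.08,0,0,0,2.5,0,0,-0.1,0,0,0,2.5,0,0,-0.11,0,0,0,2.5,0,0,-0.12,0,0,0,2.5,0,0,-0.13,0,0,0,2.5,0,0,-0.14,0,0,0,2.5,0,0,-0.15,0,0,0,2.5]'

```text
time_s: 26.43
tcp_pos: [0.5261, 0.0143, 0.2998]
eef_rot: [-0.374, -3.119, -0.0]
contact_force: [-0.6, 0.2, 2.2]
opening: 0.364
```

Contact at head height 0.224 as expected. Press slightly, open, and retreat upward.

>>> arm_command --commands '[0,0,-0.05,0,0,0,2.5,0,0,-0.05,0,0,0,2.5,0,0,-0.05,0,0,0,3.4,0,0,-0.05,0,0,0,3.8,0,0,-0.05,0,0,0,4.2,0,0,-0.05,0,0,0,5,0,0,-0.02,0,0,0,6,0,0,0,0,0,0,7,0,0,0,0,0,0,8,0,0,0,0,0,0,8.5]'

```text
time_s: 27.27
tcp_pos: [0.5262, 0.0143, 0.2995]
eef_rot: [0.374, 3.119, -0.0]
contact_force: [-0.8, 0.3, -0.2]
opening: 0.999
```

>>> arm_command --commands '[0,0,0.5,0,0,0,8.5,0,0,1,0,0,0,8.5,0,0,2,0,0,0,8.5,0,0,4,0,0,0,8.5,0,0,6,0,0,0,8.5,0,0,8,0,0,0,8.5,0,0,10,0,0,0,8.5,0,0,11,0,0,0,8.5,0,0,11,0,0,0,8.5,0,0,11,0,0,0,8.5]'

```text
time_s: 28.1
tcp_pos: [0.5264, 0.0143, 0.4102]
eef_rot: [0.374, 3.118, 0.0]
contact_force: [0.1, -0.1, -0.9]
opening: 0.998
```

```bash
python3 - <<'E'
from h import *
w=grab('wrist');a=grab('scene');s=status.get_state();print(s['tcp_pos'],s['contact_force'])
H=[.526,.0142,.2242];T=[.526,.0142,.2462]
print(proj(w,H),proj(a,H),proj(w,T),proj(a,T))
o=np.zeros((400,800,3),np.uint8);o[:,400:]=cv2.resize(a['image'][120:240,255:375],(400,400),interpolation=cv2.INTER_CUBIC)
o[:,:400]=cv2.resize(w['image'][160:360,220:420],(400,400),interpolation=cv2.INTER_CUBIC)
cv2.imwrite('pics/f1.png',cv2.convertScaleAbs(o[:,:,::-1],alpha=1.5))
E
```

```text
[0.52563165 0.0143571  0.4080108 ] [ 0.15825511  0.69659528 -0.15448744]
[319.85287487 233.78753595] [314.75432999 196.71404685] [319.74252207 241.68936084] [314.82272998 188.35728321]
```

View pics/f1.png

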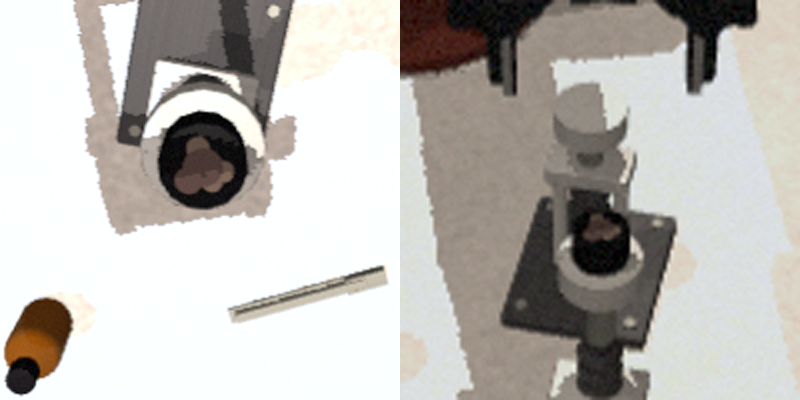

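The puck stands upright and central on the head: in the wrist crop both are centred at column 203, and in the scene crop the puck is in the middle of the head. The arm is clear.

```bash
python3 -c "
from h import *
print(bot.sign_off())"
```

```text
the job is handed in; nothing more can be done
None
```

I handed the job in at about 28 s of the 70 s, with the column on its fourth notch and the puck upright in the middle of the head.

- **Stand chosen:** I took the one of the three farthest from the base, at about (0.525, 0.014). I gripped its head by the rim.
- **Clicks:** The lifting force showed the first, third and fourth. It rose to about 15 N before each, then fell back to 9 N. I lifted through the second in one move without measuring it, but the others came at the 14 mm spacing, so I count four clicks.
- **Press:** I pressed down with 20.6 to 23 N for about a second. By the task's figures that puts about 18 to 20 N on the pawl, between the required 12 N and the 30 N limit. The pawl force itself was not measured directly.
- **Head height:** About 224 mm above the bench, from both the scene camera and the height at which the puck touched down. That is within the 213 to 227 mm range, with about 2 mm of uncertainty.
- **Puck:** The last pictures show it upright and centred on the head to about 1 to 2 mm. I opened the gripper and lifted it about 11 cm clear.
- **Bystanders:** None was touched on purpose, and the ones visible in later pictures looked undisturbed. I did not measure their positions again at the end.
- **Side force:** During the lift I saw a sideways force of 6 to 11 N at the grip. A 1 mm correction did not remove it, and it disappeared when I released the column.

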